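# Open the bean canister for refilling

### The arm

A 6-joint arm with a two-finger parallel gripper is mounted at the origin on a cart in front of the work surface, level with it; the furniture and walls round the work are solid. World frame = base frame: x ahead of the robot, y to its left, z up, the work surface at z = 0. Lengths are in mm, angles in degrees, forces in N, time in s.
With the tool pointing down it reaches from about 300 to 850 mm from the base axis. Payload 4.2 kg.
Tool frame: the origin (TCP) lies between the finger pads; the fingertips stand 14 mm ahead of it and the grasp point (between the pads) lies 5 mm behind it (env.finger_overhang is the distance from the TCP to the fingertips, in mm); z points along the fingers, y is the line along which they close (so a half turn about z gives the same grasp; the last joint's range is limited). The gripper opens to 91 mm and grips with 3 to 60 N. Pads are 32 mm wide; open, the fingers measure 118 mm over their backs; the gripper's body (76 mm by 178 mm) begins 60 mm behind the grasp point.
Start: joints at [74.542, 18.312, 89.639, -0, 72.044, -1.146], TCP at [142.147, 557.168, 227.976] pointing down, gripper open.
Joint ranges: [-177.97, 177.97], [-48.28, 115.42], [12.27, 149.76], [-77.06, 257.06], [2.81, 150.46], [-146.56, 146.56]. Speed limits (degrees/s): [147.25, 147.25, 180, 180, 180, 180].

### API

Orientations are given as [roll, pitch, yaw] about the fixed x, y, z axes, in that order (R = Rz(yaw) Ry(pitch) Rx(roll)).
In Python, from workcell import status, cams, env, finder gives the robot as it stands.
- The arm moves only by the tool apply_moves, never from a script. Its argument "increments" is a list of rows, each a list of 7 numbers: the opening, from -1 (shut) to 1 (fully open), then the shift along the world's x, y, z in m, then the turn, a rotation vector about the world's x, y, z in degrees. In form: [[gripper, x, y, z, ax, ay, az], ...]. A call has 1 to 5 rows; each row shifts and turns the commanded pose from where the row before left it; what a row does not reach is not made up. A row lasts 1/12 s, in which the tool goes at most 41.7 mm and 7.16 degrees, less where a joint would pass 70% of its speed; a pose out of reach is approached as far as the arm can. A call with a gripper value outside its range is refused whole. The fingers move at their own pace and stop on an object; "newtons" is the grip in N (left out, the last holds). Time passes only in rows, so rows that do not move let the fingers close. It gives the time, the measured TCP pose, the force, the opening and the grip force at its end, in the units of the state.
- status.state(): the state, without advancing time (a new reading comes with each control period).
- cams.grab_frame(name): name is "side" or "top" or "wrist"; returns a dict with "color" (400x640x3 uint8, red, green, blue), "intrinsics" (3x3 intrinsics, pixels), "k1" (the pictures are not rectified: a ray, as slopes to the right and down, at radius r is drawn at 1 + k1 r^2 times it, then the intrinsics apply), "R" (3x3) and "t" (3): a world point X has camera coordinates R X + t. Camera axes: x right, y down, z forward; pixel columns grow to the right and rows downward; lengths in mm; the calibration is good to about 2 mm. A picture is of the moment at which its call begins. There is no depth.
- env.job_done(): hands the job in; it is judged then, once.
Trained networks look in the newest picture that a camera, given by its name, has taken for a name from the list of things; names that differ only in an ending like _2 or _b are one class to them, and where a whole thing is asked for, a point or a joint stands for the part that bears it (a point fixed in the world has none). Each returns a list of dicts, best first, with "score" (0 to 1); they miss things now and then, are a little off and sometimes report something else, mostly with a low value. They report only what shows in the picture. A call takes as long as a camera call.
- finder.boxes_of(query, camera): "rect" ([left, top, width, height] in pixels, round what is visible of it).
- finder.trace(query, camera): "pixels" (400x640 bool, what is visible of it) and "rect" ([left, top, width, height] in pixels, round what is visible of it).
The state is a dict: "time_s": time; "qpos": joint angles; "qvel": joint speeds; "effort": joint torques, N m; "ee_pos": TCP position; "ee_rot": TCP orientation; "force": force on the tool from outside, world axes, zero at the start; "torque": the same for the moment, N m; "gripper_width": finger opening in mm; "gripper_force": force on a finger pad.
Only numpy, scipy, OpenCV 4.12 (cv2) and the standard library are available. Lean on these libraries where they do the work, as an engineer would, in place of code of your own. Each camera call takes 0.05 s, during which the arm holds its last target. There are 200 camera calls.

### The job

Open the empty bean canister so that it can be refilled: run a fingertip along the top of its black rim to find the release notch, press down inside the notch until the lid springs up, then push the lid back past upright until it stays fully open. Only touch and push, and pick nothing up; the canister stays standing where it is, and the things round it are left alone.

Things in the scene. Friction and masses are not known exactly. Their poses are not given: they have to be found in the camera images.
- canister: Round cream steel canister, empty, 145 mm diameter, 112 mm tall, 1.5 to 2.1 kg, loose on the counter; a black collar forms its rim, a flat wooden lid with a black edge lies in it. Origin: centre of its underside. The collar was pushed on any way round, so the canister's yaw tells nothing of the notch. Notch, lid and hinge belong to the collar.
- canister_top (a point): Centre of the rim's flat top, 112 mm above the foot. The rim is a ring of 63 to 80 mm radius; the lid (61.5 mm radius) lies 2 mm lower. One notch, black in black, breaks the rim: 44 mm wide along it, parallel sides, open outward and above, inward to 65.5 mm radius. Seen from the centre it lies up to 1.65 rad either side of the direction to the robot (-x).
- catch (a joint): Press plate of the catch, the floor of the notch: 66 to 79 mm from the centre, 8 mm below the rim's top. Value in rad: 0 at rest, grows as the plate is pressed down, springs back when let go. It frees the lid at about 0.24 (3 to 4 mm down; 4 N at 73 mm radius, up to 10 N at its inner edge); stop at 0.35.
- lid (a joint): Lid angle, rad. 0: shut, latched. Level hinge pin opposite the notch, 63.5 mm from the centre, 4 mm below the rim's top; free edge 125 mm from it. Freed, the lid springs to 0.8 and rests there (edge 90 mm above the pin, 87 mm out). A push under 1.5 N on the edge, hingeward and up, swings it on; past upright (1.57) it sinks back slowly by its weight to its stop at 1.9.
- portafilter: Portafilter, 233 x 92 x 44 mm, black handle; leave it alone. Origin at the underside.
- tamper: Tamper with brown wooden knob, 58 mm diameter, 89 mm tall; leave it alone. Origin at the underside.
- milk_pitcher: Grey steel milk pitcher with a handle, 85 x 113 x 98 mm; leave it alone. Origin at the underside.
- scale: Flat black barista scale, 130 x 105 x 20 mm; leave it alone. Origin at the underside.
- dosing_cup: Small steel dosing cup standing on the scale, 59 mm diameter, 50 mm tall; leave it alone. Origin at the underside.
- mug: Green and white mug, 65 x 91 x 55 mm; leave it alone. Origin at the underside.

How it is judged (in metres and radians):
On the way, in this order (a step that is already met when the one before it is completed fails the run):
1. a fingertip rests on the canister's top while the lid is still latched (contact force between the fingers and canister above 0.3 N and value of joint each of catch, lid below 0.05 rad and z of the grasp point in the frame of canister_top above 0 m), for 0.1 s.
2. the fingers press the catch in the notch down (value of joint catch above 0.18 rad and contact force between the fingers and canister above 0.5 N).
At the end, for the whole second after the job is handed in: The lid stands open past upright (over 1.7 rad), the catch has sprung back, and the canister stands upright at rest within 40 mm of where it was (value of joint lid above 1.7 rad and value of joint catch below 0.05 rad and angle between canister's own z axis and vertical below 0.05 rad and distance of canister from where it was at the start of the episode below 0.04 m and linear speed of canister below 0.02 m/s); the robot touches nothing.
It fails at once if the canister is lifted, tipped or shoved away (height (world z) of canister above 0.012 m or angle between canister's own z axis and vertical above 0.15 rad or distance of canister from where it was at the start of the episode above 0.05 m).
It fails at once if one of the things round the canister is knocked, carried or lifted (distance of any of portafilter, tamper, milk_pitcher, scale, dosing_cup, mug from where it was at the start of the episode above 0.03 m).
It also fails if it takes over 72 s, if anything falls off the work surface, if the arm or the gripper's body presses on something with over 40 N, if the wrist force passes 120 N, or if a joint passes its speed limit or range.

## Working session

There is one attempt and no reset: what is moved stays moved. The work goes in short steps, Python scripts to look and compute and a tool call to move; the robot and the scene stay as the last step left them, time stands still between calls to the robot, and variables do not carry over. Pictures are saved under pics/ and viewed, at most 10 in all, crops included, and the job is handed in when it is done.

Besides the shell and the picture viewer there is one more tool, called after "Request:" by a JSON object that holds its "op" and its "data". apply_moves: Moves the arm, as the interface text tells. Its arguments: {"type":"object","properties":{"increments":{"type":"array","items":{"type":"array","items":{"type":"number"}}},"newtons":{"type":"number"}},"required":["increments"]}

```bash
mkdir -p pics
cat > h.py <<'E'
import numpy as np, cv2
from workcell import status, cams, env, finder
def grab(n):
    f=cams.grab_frame(n); return f
def save(f,name,crop=None,scale=1):
    im=f["color"][:,:,::-1]
    if crop: l,t,w,h=crop; im=im[t:t+h,l:l+w]
    cv2.imwrite("pics/"+name,cv2.resize(im,None,fx=scale,fy=scale,interpolation=cv2.INTER_CUBIC))
def proj(f,X):
    X=np.atleast_2d(X).astype(float); c=X@np.array(f["R"]).T+np.array(f["t"]); s=c[:,:2]/c[:,2:]
    s=s*(1+f["k1"]*(s**2).sum(1,keepdims=True)); K=np.array(f["intrinsics"])
    return s@K[:2,:2].T+K[:2,2]
def ray(f,uv):
    K=np.array(f["intrinsics"]); d=np.linalg.solve(K[:2,:2],np.array(uv,float)-K[:2,2]); s=d.copy()
    for _ in range(20): s=d/(1+f["k1"]*(s@s))
    R=np.array(f["R"]); return -R.T@np.array(f["t"]), R.T@np.r_[s,1]
def onz(f,uv,z):
    o,d=ray(f,uv); return o+d*(z-o[2])/d[2]
E
python3 - <<'E'
from h import *
print(status.state())
for n in ("top","side"):
    f=grab(n); save(f,n+"0.png"); o,_=ray(f,(320,200)); print(n,"cam at",o.round())
    for q in ("canister","portafilter","tamper","milk_pitcher","scale","mug"):
        b=finder.boxes_of(q,n)[:1]
        for x in b:
            l,t,w,h=x["rect"]; print(q,round(x["score"],2),np.round(x["rect"]),onz(f,(l+w/2,t+h/2),112 if q=="canister" else 30).round())
E
```

```text
{'time_s': 0.0, 'qpos': array([ 7.45406433e+01,  1.83516695e+01,  8.97056792e+01, -4.75924443e-05,
        7.20430306e+01, -1.14661611e+00]), 'qvel': array([ 0.0110207 , -0.01654637,  0.03257892, -0.01701034, -0.00384263,
       -0.01715987]), 'effort': array([-1.84598910e-03, -4.12462378e+01, -2.31966090e+01,  7.22762081e-02,
        4.57907771e-02, -1.67836506e-04]), 'ee_pos': array([142.02909582, 556.69688398, 227.12489233]), 'ee_rot': array([-1.79899640e+02, -1.96343871e-03,  1.65687272e+02]), 'force': array([ 0.25423007,  0.72088461, -0.44799766]), 'torque': array([-0.00376044, -0.00678008,  0.00947066]), 'gripper_force': 0.0, 'gripper_width': 91.19512670978548}
top cam at [ 342.  -25. 1285.]
canister 0.8 [308. 185.  59.  58.] [ 553. -125.  112.]
portafilter 0.63 [390. 144.  32.  78.] [ 645. -352.   30.]
tamper 0.8 [390. 239.  23.  20.] [ 448. -308.   30.]
milk_pitcher 0.65 [263. 135.  30.  34.] [780.  30.  30.]
scale 0.43 [309. 184.  59.  58.] [ 573. -136.   30.]
mug 0.84 [213. 230.  20.  30.] [507. 214.  30.]
side cam at [ 226. -933.  514.]
canister 0.83 [277. 186.  76.  80.] [ 512. -232.  112.]
portafilter 0.82 [353. 255. 122.  59.] [ 647. -360.   30.]
tamper 0.95 [284. 264.  33.  61.] [ 453. -308.   30.]
milk_pitcher 0.8 [351. 163.  32.  43.] [788.  74.  30.]
scale 0.8 [274. 164.  54.  26.] [652. 199.  30.]
mug 0.89 [232. 172.  28.  24.] [499. 212.  30.]
```

Request:
{"op": "apply_moves", "data": {"increments": [[-1,0.017,-0.034,0.006,0,0,0],[-1,0.017,-0.034,0.006,0,0,0],[-1,0.017,-0.034,0.006,0,0,0],[-1,0.017,-0.034,0.006,0,0,0],[-1,0.017,-0.034,0.006,0,0,0]], "newtons": 20}}

```text
time_s: 1.12
ee_pos: [227.5, 385.5, 258.2]
ee_rot: [180.0, 0.0, 165.7]
force: [1.3, 0.2, 0.3]
gripper_width: 60.6
gripper_force: 0.0
```

Request:
{"op": "apply_moves", "data": {"increments": [[-1,0.017,-0.034,0.006,0,0,0],[-1,0.017,-0.034,0.006,0,0,0],[-1,0.017,-0.034,0.006,0,0,0],[-1,0.017,-0.034,0.006,0,0,0],[-1,0.017,-0.034,0.006,0,0,0]]}}

```text
time_s: 1.53
ee_pos: [312.4, 215.5, 288.6]
ee_rot: [180.0, 0.0, 165.7]
force: [0.5, 0.1, 0.3]
gripper_width: 27.3
gripper_force: 0.0
```

Request:
{"op": "apply_moves", "data": {"increments": [[-1,0.017,-0.034,0.006,0,0,0],[-1,0.017,-0.034,0.006,0,0,0],[-1,0.017,-0.034,0.006,0,0,0],[-1,0.017,-0.034,0.006,0,0,0],[-1,0.017,-0.034,0.006,0,0,0]]}}

```text
time_s: 1.95
ee_pos: [397.5, 45.3, 318.6]
ee_rot: [180.0, 0.1, 165.7]
force: [1.5, 0.9, -0.1]
gripper_width: 0.2
gripper_force: 0.0
```

Request:
{"op": "apply_moves", "data": {"increments": [[-1,0.017,-0.034,0.0,0,0,0],[-1,0.017,-0.034,0.0,0,0,0],[-1,0.017,-0.034,0.0,0,0,0],[-1,0.017,-0.034,0.0,0,0,0],[-1,0.017,-0.034,0.0,0,0,0]]}}

```text
time_s: 2.37
ee_pos: [482.6, -124.8, 318.1]
ee_rot: [180.0, 0.0, 165.7]
force: [0.8, 0.5, 0.9]
gripper_width: 0.4
gripper_force: 0.0
```

Run:
```python
from h import *
f=grab("wrist"); save(f,"w1.png"); o,d=ray(f,(320,200)); s=status.state(); print("cam",o.round(),d.round(2),s["ee_pos"],s["ee_rot"],s["gripper_width"],s["qpos"].round())
t=grab("top"); save(t,"t1.png",(260,130,160,160),4)
for q in ("canister","canister_top"):
  for x in finder.boxes_of(q,"wrist")[:2]:
    l,t_,w,h=x["rect"]; print(q,x["score"],x["rect"],onz(f,(l+w/2,t_+h/2),112).round())
```

```text
cam [ 403. -105.  474.] [ 0.29 -0.07 -0.95] [ 485.79091843 -130.58069977  317.34596317] [-179.70585537    0.23376885  165.47465662] 0.6939943241889129 [-16.   9.  89.  -0.  81. -92.]
canister 0.96 [264.7, 161.1, 126.0, 115.8] [ 540. -128.  112.]
canister_top 0.9 [266.1, 160.3, 124.7, 91.4] [ 523. -123.  112.]
```

View pics/w1.png

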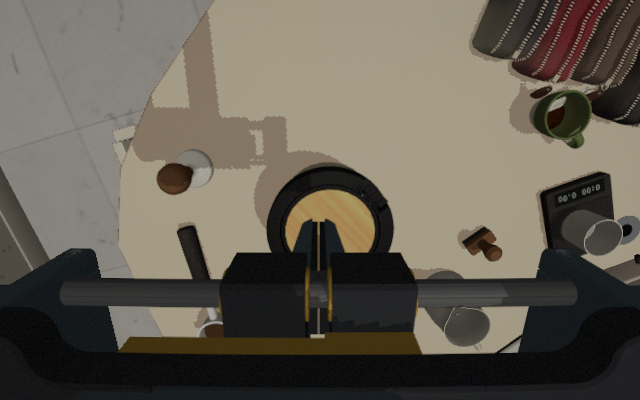

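View pics/t1.png

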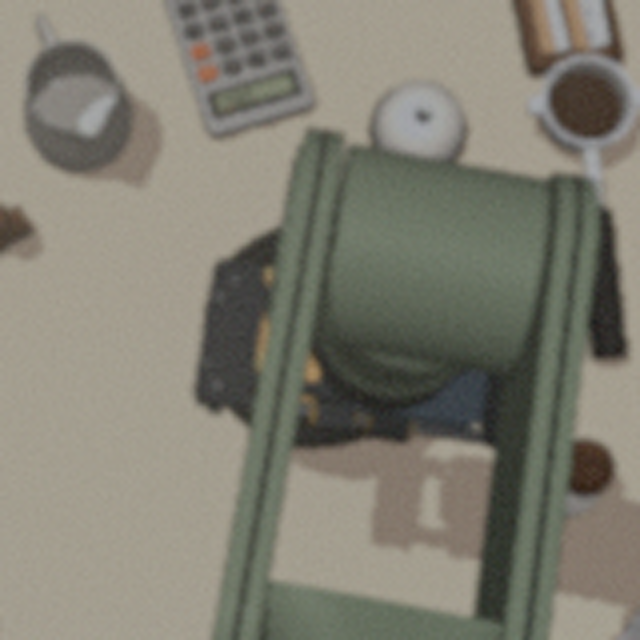

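```bash
cat >> h.py <<'E'
def ortho(f,c,z=112,half=100,n=400):
    g=np.linspace(-half,half,n); X,Y=np.meshgrid(-g+c[0],-g+c[1],indexing="ij")  # up=+x, left=+y
    p=proj(f,np.c_[X.ravel(),Y.ravel(),np.full(X.size,z)]).astype(np.float32).reshape(n,n,2)
    return cv2.remap(f["color"],p[...,0],p[...,1],cv2.INTER_CUBIC)
def bright(im,g=0.45): return (255*(im/255.)**g).astype(np.uint8)
def lidcentre(f,z=110):
    im=f["color"].astype(int); m=((im[...,0]-im[...,2])>50)&(im[...,0]>120)
    return m
E
python3 - <<'E'
from h import *
f=grab("wrist")
# lid circle: sample wood pixels in ortho at z=110
o=ortho(f,(553,-125),110)
cv2.imwrite("pics/o1.png",cv2.resize(bright(o)[:,:,::-1],(600,600)))
E
```

```text
(no output)
```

View pics/o1.png

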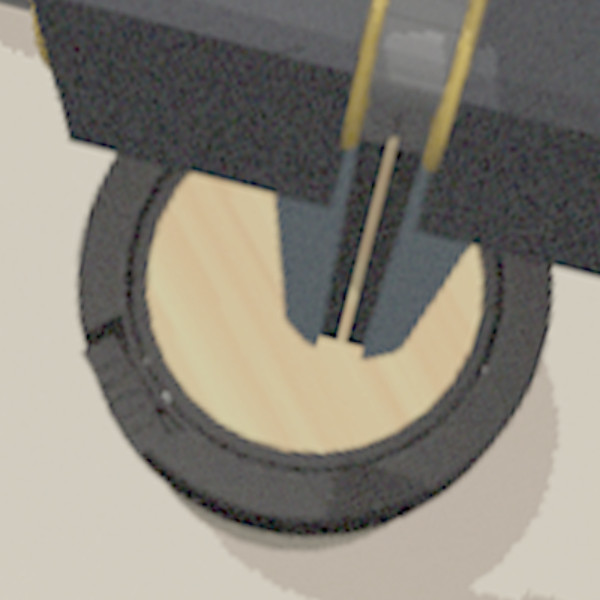

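Request:
{"op": "apply_moves", "data": {"increments": [[-1,0.004,0.008,-0.015,0,0,-5.7],[-1,0.004,0.008,-0.015,0,0,-5.7],[-1,0.004,0.008,-0.015,0,0,-5.7],[-1,0.004,0.008,-0.015,0,0,-5.7],[-1,0.004,0.008,-0.015,0,0,-5.7]]}}

```text
time_s: 3.03
ee_pos: [501.6, -80.8, 242.9]
ee_rot: [180.0, 0.0, 137.0]
force: [-0.6, 0.1, -0.4]
gripper_width: 0.3
gripper_force: 0.0
```

Request:
{"op": "apply_moves", "data": {"increments": [[-1,0.004,0.008,-0.015,0,0,-5.7],[-1,0.004,0.008,-0.015,0,0,-5.7],[-1,0.004,0.008,-0.015,0,0,-5.7],[-1,0,0,0,0,0,0],[-1,0,0,0,0,0,0]]}}

```text
time_s: 3.45
ee_pos: [513.3, -57.5, 198.0]
ee_rot: [-179.9, -0.0, 120.4]
force: [-0.4, 0.1, 0.4]
gripper_width: 0.3
gripper_force: 0.0
```

Run:
```python
from h import *
f=grab("wrist"); o,d=ray(f,(320,200)); s=status.state(); print("cam",o.round(),d.round(2),s["ee_pos"].round(1),s["ee_rot"].round(1),s["force"].round(2),s["qpos"].round())
o=ortho(f,(556,-130),112)
cv2.imwrite("pics/o2.png",cv2.resize(bright(o)[:,:,::-1],(600,600)))
```

```text
cam [472.  13. 354.] [ 0.15 -0.26 -0.95] [513.9 -58.1 198.8] [180.    0.  120.3] [0.07 0.02 0.02] [ -8.  14. 100.  -0.  66. -38.]
```

View pics/o2.png

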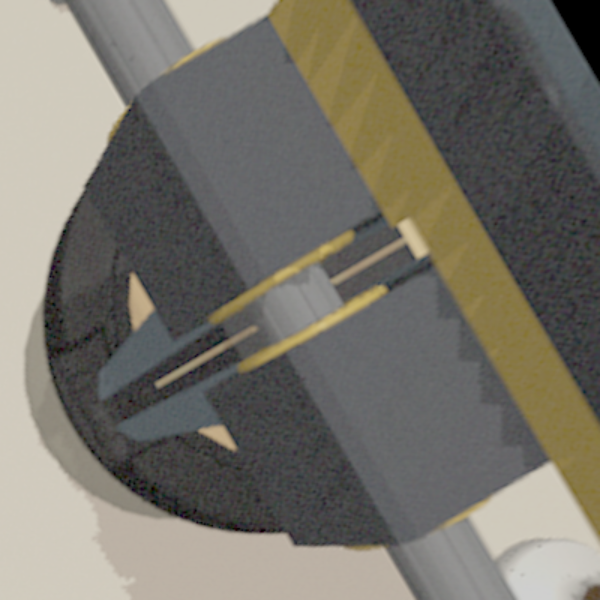

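Run:
```python
from h import *
from scipy.optimize import least_squares
def fit(f,img,c0,z,R,angs,thr,rr):
    P=[]
    for a in angs:
        u=np.array([np.cos(a),np.sin(a)]); r=np.arange(*rr,0.25)
        p=proj(f,np.c_[c0[0]+r*u[0],c0[1]+r*u[1],np.full(r.size,z)]).astype(np.float32)
        v=cv2.remap(cv2.cvtColor(img,cv2.COLOR_RGB2GRAY),p[None,:,0],p[None,:,1],cv2.INTER_LINEAR)[0].astype(float)
        v=cv2.GaussianBlur(v[None],(9,1),2)[0]; g=np.diff(v); k=np.argmax(g*thr)
        P.append(c0+u*r[k])
    P=np.array(P)
    s=least_squares(lambda q:np.hypot(*(P-q[:2]).T)-q[2],[*c0,R],loss="soft_l1",f_scale=.7)
    return s.x.round(1),np.abs(s.fun).mean().round(2)
f=grab("wrist"); c0=np.array([557,-128.])
print("wrist outer",fit(f,f["color"],c0,112,80,np.radians(np.r_[95:120:2,155:185:2]),1,(65,95)))
print("wrist outer wide",fit(f,f["color"],c0,112,80,np.radians(np.r_[75:190:2]),1,(65,95)))
t=grab("top"); im=cv2.imread("pics/top0.png")[:,:,::-1].copy()
print("top wood",fit(t,im,c0,110,56,np.radians(np.r_[0:360:5]),-1,(45,66)))
print("top outer",fit(t,im,c0,112,80,np.radians(np.r_[-100:180:5]),1,(70,92)))
cv2.imwrite("pics/o3.png",np.hstack([cv2.resize(bright(ortho({**t,"color":im},(557,-128),110,90))[:,:,::-1],(400,400)),
 cv2.resize(bright(ortho(f,(522,-67),108,45),.35)[:,:,::-1],(400,400))]))
```

```text
wrist outer (array([ 561.6, -124.2,   84.6]), np.float64(1.34))
wrist outer wide (array([ 550.8, -117.5,   73.3]), np.float64(1.17))
top wood (array([ 558.3, -128.9,   56.7]), np.float64(0.68))
top outer (array([ 556. , -128.7,   79.8]), np.float64(0.68))
```

View pics/o3.png

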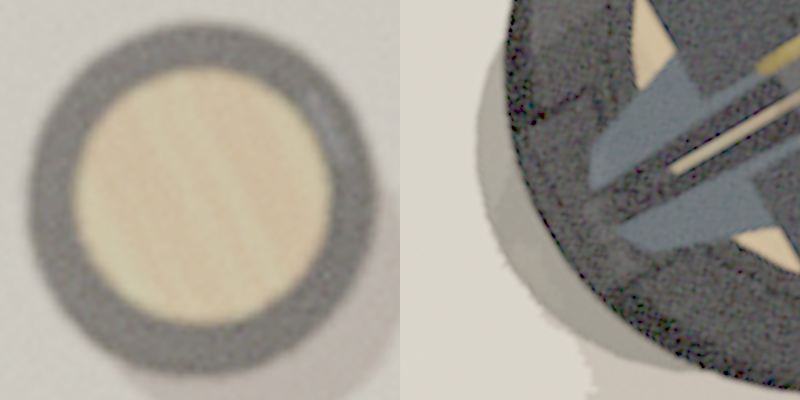

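Request:
{"op": "apply_moves", "data": {"increments": [[-1,-0.009,-0.012,-0.015,0,0,0],[-1,-0.009,-0.012,-0.02,0,0,0],[-1,-0.008,-0.012,-0.02,0,0,0],[-1,0,0,-0.012,0,0,0],[-1,0,0,0,0,0,0]]}}

```text
time_s: 4.02
ee_pos: [486.3, -95.4, 129.7]
ee_rot: [-179.9, -0.1, 120.0]
force: [0.0, -0.4, 0.0]
gripper_width: 0.5
gripper_force: 0.0
```

Request:
{"op": "apply_moves", "data": {"increments": [[-1,0,0,-0.001,0,0,0],[-1,0,0,-0.001,0,0,0],[-1,0,0,-0.001,0,0,0]]}}

```text
time_s: 4.27
ee_pos: [489.3, -94.9, 129.3]
ee_rot: [179.9, 0.1, 120.1]
force: [0.2, 0.1, 0.0]
gripper_width: 0.2
gripper_force: 0.0
```

Request:
{"op": "apply_moves", "data": {"increments": [[-1,0,0,-0.001,0,0,0],[-1,0,0,0,0,0,0]]}}

```text
time_s: 4.43
ee_pos: [488.5, -94.7, 127.4]
ee_rot: [180.0, 0.0, 120.1]
force: [0.5, 0.1, -0.7]
gripper_width: 0.5
gripper_force: 0.0
```

Request:
{"op": "apply_moves", "data": {"increments": [[-1,0,0,-0.001,0,0,0],[-1,0,0,0,0,0,0]]}}

```text
time_s: 4.6
ee_pos: [488.5, -94.8, 126.3]
ee_rot: [180.0, 0.0, 120.1]
force: [0.5, -0.1, 0.9]
gripper_width: 0.7
gripper_force: 0.6
```

Request:
{"op": "apply_moves", "data": {"increments": [[-1,0,0,-0.0005,0,0,0],[-1,0,0,0,0,0,0]]}}

```text
time_s: 4.77
ee_pos: [488.5, -94.7, 126.2]
ee_rot: [179.9, 0.0, 120.1]
force: [-0.7, 0.6, 5.9]
gripper_width: 0.3
gripper_force: 2.6
```

Request:
{"op": "apply_moves", "data": {"increments": [[-1,0,0,-0.0005,0,0,0],[-1,0,0,0,0,0,0]]}}

```text
time_s: 4.93
ee_pos: [488.5, -94.8, 126.2]
ee_rot: [179.9, 0.0, 120.1]
force: [-1.6, 0.6, 8.3]
gripper_width: 0.4
gripper_force: 4.2
```

Request:
{"op": "apply_moves", "data": {"increments": [[-1,0,0,0.0005,0,0,0],[-1,0.0026,0.0041,0,0,0,0],[-1,0.0026,0.0041,0,0,0,0],[-1,0.0026,0.0041,0,0,0,0]]}}

```text
time_s: 5.27
ee_pos: [495.9, -83.6, 126.2]
ee_rot: [-179.9, 0.1, 120.1]
force: [-2.9, -4.2, 6.4]
gripper_width: 0.4
gripper_force: 3.3
```

Request:
{"op": "apply_moves", "data": {"increments": [[-1,0.0026,0.0041,0,0,0,0],[-1,0.0026,0.0041,0,0,0,0],[-1,0.0026,0.0041,0,0,0,0]]}}

```text
time_s: 5.52
ee_pos: [503.7, -71.3, 126.2]
ee_rot: [-179.9, 0.1, 120.1]
force: [-2.7, -3.8, 5.8]
gripper_width: 0.4
gripper_force: 3.1
```

Request:
{"op": "apply_moves", "data": {"increments": [[-1,0.0026,0.0041,0,0,0,0],[-1,0.0026,0.0041,0,0,0,0]]}}

```text
time_s: 5.68
ee_pos: [509.0, -62.7, 125.9]
ee_rot: [-179.9, 0.1, 120.1]
force: [-1.3, -1.8, 2.6]
gripper_width: 0.4
gripper_force: 1.3
```

Request:
{"op": "apply_moves", "data": {"increments": [[-1,0.0026,0.0041,0,0,0,0],[-1,0.0026,0.0041,0,0,0,0],[-1,0,0,0,0,0,0]]}}

```text
time_s: 5.93
ee_pos: [514.6, -52.9, 125.1]
ee_rot: [180.0, -0.0, 120.1]
force: [-0.3, 0.6, -0.2]
gripper_width: 0.2
gripper_force: 0.0
```

Request:
{"op": "apply_moves", "data": {"increments": [[-1,0,0,-0.002,0,0,0],[-1,0,0,-0.002,0,0,0],[-1,0,0,0,0,0,0]]}}

```text
time_s: 6.18
ee_pos: [513.6, -53.8, 120.8]
ee_rot: [-179.9, -0.1, 120.1]
force: [-0.7, -0.9, -0.1]
gripper_width: 0.7
gripper_force: 0.0
```

Request:
{"op": "apply_moves", "data": {"increments": [[-1,0,0,-0.002,0,0,0],[-1,0,0,-0.001,0,0,0],[-1,0,0,0,0,0,0]]}}

```text
time_s: 6.43
ee_pos: [514.0, -53.9, 118.3]
ee_rot: [-180.0, -0.0, 120.1]
force: [-0.2, -1.0, 0.3]
gripper_width: 0.5
gripper_force: 0.0
```

Request:
{"op": "apply_moves", "data": {"increments": [[-1,0,0,-0.001,0,0,0],[-1,0,0,-0.001,0,0,0],[-1,0,0,0,0,0,0]]}}

```text
time_s: 6.68
ee_pos: [513.7, -53.1, 117.0]
ee_rot: [180.0, -0.1, 120.1]
force: [-2.4, 3.1, 5.1]
gripper_width: 0.8
gripper_force: 3.1
```

Request:
{"op": "apply_moves", "data": {"increments": [[-1,0,0,-0.001,0,0,0],[-1,0,0,-0.001,0,0,0],[-1,0,0,0,0,0,0]]}}

```text
time_s: 6.93
ee_pos: [513.1, -52.1, 115.4]
ee_rot: [180.0, -0.2, 120.0]
force: [-4.1, 6.6, 9.5]
gripper_width: 0.4
gripper_force: 5.7
```

Request:
{"op": "apply_moves", "data": {"increments": [[-1,0,0,-0.001,0,0,0],[-1,0,0,-0.0005,0,0,0],[-1,0,0,0,0,0,0]]}}

```text
time_s: 7.18
ee_pos: [512.7, -51.3, 114.0]
ee_rot: [180.0, -0.3, 120.0]
force: [-6.2, 9.9, 11.7]
gripper_width: 0.6
gripper_force: 7.0
```

Run:
```python
from h import *
f=grab("side"); print([ (round(x["score"],2),np.round(x["rect"])) for x in finder.boxes_of("lid","side")[:2]]); save(f,"s4.png",(200,100,280,210),2.8)
```

```text
[(0.82, array([288., 174.,  59.,  40.]))]
```

View pics/s4.png

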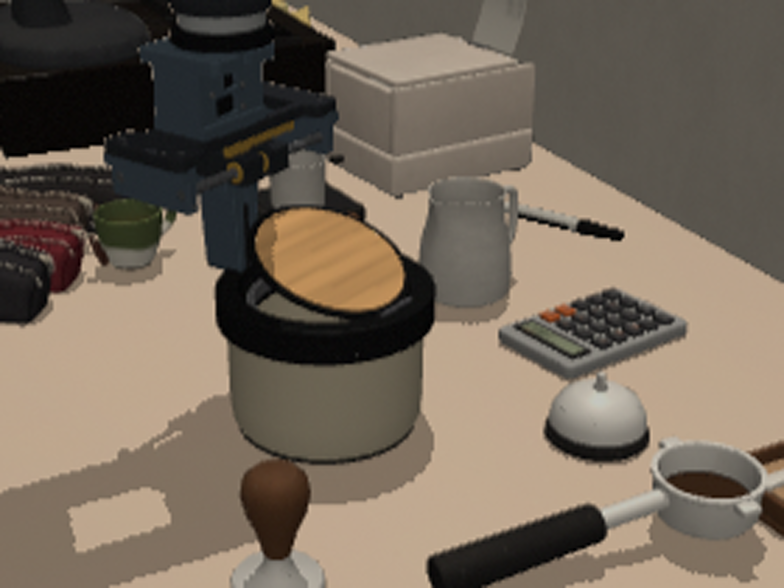

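Request:
{"op": "apply_moves", "data": {"increments": [[-1,0,0,0.005,0,0,0],[-1,0,0,0.012,0,0,0],[-1,0,0,0.022,0,0,0],[-1,0,0,0.022,0,0,0],[-1,0,0,0.022,0,0,0]]}}

```text
time_s: 7.7
ee_pos: [514.0, -54.0, 196.7]
ee_rot: [-180.0, 0.0, 120.1]
force: [1.1, -0.8, 0.3]
gripper_width: 0.7
gripper_force: 0.0
```

Request:
{"op": "apply_moves", "data": {"increments": [[-1,0.007,-0.012,0,0,0,0],[-1,0.007,-0.012,0,0,0,0],[-1,0.005,-0.009,0,0,0,0],[-1,0,0,0,0,0,0]]}}

```text
time_s: 8.03
ee_pos: [533.6, -88.7, 194.5]
ee_rot: [-179.9, -0.0, 120.0]
force: [0.0, 0.6, -0.4]
gripper_width: 0.3
gripper_force: 0.0
```

Run:
```python
from h import *
f=grab("side"); print([ (round(x["score"],2),np.round(x["rect"])) for q in ("canister","lid") for x in finder.boxes_of(q,"side")[:1]]); save(f,"s5.png",(220,90,200,180),3)
s=status.state();print(s["ee_pos"],s["force"])
```

```text
[(0.66, array([276., 156.,  79., 112.])), (0.92, array([298., 157.,  52.,  55.]))]
[532.52973969 -87.03498771 194.63910066] [-0.16222874 -0.7658506  -0.14449772]
```

View pics/s5.png

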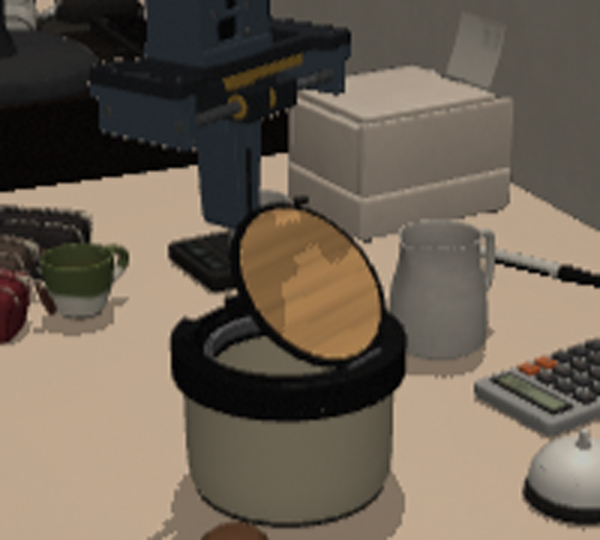

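Request:
{"op": "apply_moves", "data": {"increments": [[-1,0.004,-0.0068,0,0,0,0],[-1,0.004,-0.0068,0,0,0,0],[-1,0.004,-0.0068,0,0,0,0],[-1,0.004,-0.0068,0,0,0,0],[-1,0.004,-0.0068,0,0,0,0]]}}

```text
time_s: 8.6
ee_pos: [553.8, -121.9, 196.0]
ee_rot: [180.0, 0.1, 120.1]
force: [-1.0, 1.2, 0.6]
gripper_width: 0.2
gripper_force: 0.4
```

Request:
{"op": "apply_moves", "data": {"increments": [[-1,0.004,-0.0068,0,0,0,0],[-1,0.004,-0.0068,0,0,0,0],[-1,0.004,-0.0068,0,0,0,0],[-1,0.004,-0.0068,0,0,0,0]]}}

```text
time_s: 8.93
ee_pos: [569.6, -149.0, 195.9]
ee_rot: [-180.0, 0.0, 120.1]
force: [-0.2, 0.4, -0.2]
gripper_width: 0.5
gripper_force: 0.2
```

Run:
```python
from h import *
f=grab("side"); print([ (round(x["score"],2),np.round(x["rect"])) for q in ("canister","lid") for x in finder.boxes_of(q,"side")[:1]]); save(f,"s6.png",(220,60,200,200),3)
s=status.state();print(s["ee_pos"],s["force"])
```

```text
[(0.86, array([276., 148.,  83., 120.])), (0.62, array([318., 148.,  39.,  65.]))]
[ 569.44102343 -148.69776553  195.72142979] [ 0.07614289 -0.17622182 -0.12838727]
```

View pics/s6.png

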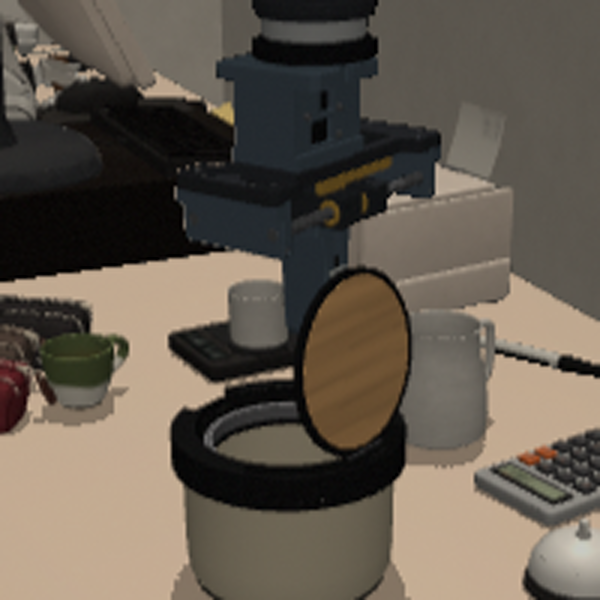

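Request:
{"op": "apply_moves", "data": {"increments": [[-1,0.004,-0.0068,0,0,0,0],[-1,0.004,-0.0068,0,0,0,0],[-1,0.004,-0.0068,0,0,0,0]]}}

```text
time_s: 9.33
ee_pos: [581.5, -168.9, 196.1]
ee_rot: [180.0, 0.0, 120.1]
force: [-0.6, -0.2, -0.5]
gripper_width: 0.5
gripper_force: 0.1
```

Request:
{"op": "apply_moves", "data": {"increments": [[-1,0.004,-0.0068,0,0,0,0],[-1,0.004,-0.0068,0,0,0,0],[-1,0,0,0,0,0,0],[-1,0,0,0,0,0,0]]}}

```text
time_s: 9.67
ee_pos: [589.4, -182.5, 195.8]
ee_rot: [180.0, -0.0, 120.0]
force: [0.2, -0.3, -0.4]
gripper_width: 0.2
gripper_force: 0.0
```

Request:
{"op": "apply_moves", "data": {"increments": [[-1,-0.01,0.017,0,0,0,0],[-1,-0.016,0.027,0,0,0,0],[-1,-0.016,0.027,0,0,0,0],[-1,-0.016,0.027,0,0,0,0],[-1,-0.016,0.027,0.01,0,0,0]]}}

```text
time_s: 10.08
ee_pos: [512.9, -55.6, 204.5]
ee_rot: [-179.8, -0.1, 120.1]
force: [0.0, 0.9, 0.1]
gripper_width: 0.6
gripper_force: 0.0
```

Request:
{"op": "apply_moves", "data": {"increments": [[-1,-0.005,0.01,0.02,0,0,0],[-1,0,0,0.02,0,0,0],[-1,0,0,0,0,0,0],[-1,0,0,0,0,0,0],[-1,0,0,0,0,0,0]]}}

```text
time_s: 10.5
ee_pos: [509.7, -47.1, 245.2]
ee_rot: [-180.0, -0.0, 120.1]
force: [0.6, 0.8, -0.6]
gripper_width: 0.6
gripper_force: 0.0
```

Run:
```python
from h import *
f=grab("side"); print([ (round(x["score"],2),np.round(x["rect"])) for q in ("canister","lid") for x in finder.boxes_of(q,"side")[:1]]); save(f,"s7.png",(220,60,200,200),3)
c,n=np.array([557.5,-128]),np.array([-.51,.86])
for a in (1.57,1.75,1.9):
  e=np.r_[c+n*(-63.5+125*np.cos(a)),108+125*np.sin(a)]; print(a,(proj(f,e)-[220,60])*3)
```

```text
[(0.87, array([279., 157.,  91., 109.])), (0.68, array([327., 156.,  45.,  57.]))]
1.57 [[366.55380049 269.28755428]]
1.75 [[397.04405041 279.13752416]]
1.9 [[422.19154849 292.1458521 ]]
```

View pics/s7.png

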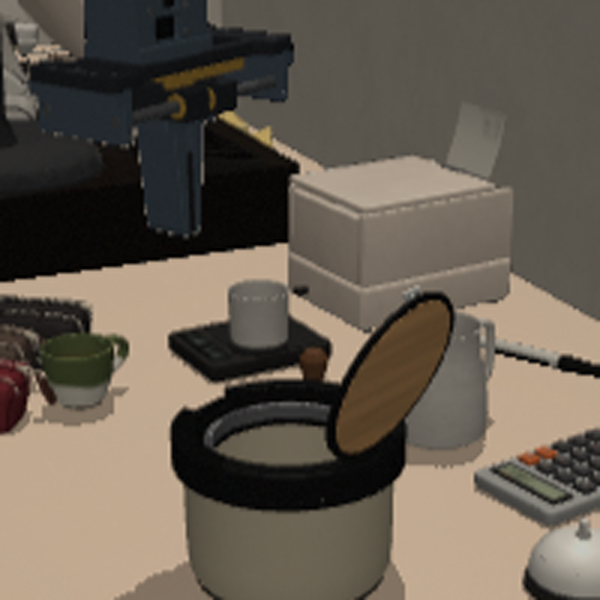

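The picture shows the lid's free edge at about (430, 292), which matches the 1.9 rad stop. The canister hasn't moved and the arm is clear of everything.

Request:
{"op": "apply_moves", "data": {"increments": [[-1,0,0,0,0,0,0],[-1,0,0,0,0,0,0],[-1,0,0,0,0,0,0],[-1,0,0,0,0,0,0],[-1,0,0,0,0,0,0]]}}

```text
time_s: 11.07
ee_pos: [510.1, -47.1, 245.9]
ee_rot: [-180.0, -0.0, 120.1]
force: [-0.1, 0.5, -0.1]
gripper_width: 0.8
gripper_force: 0.0
```

```bash
python3 -c "
from workcell import env
print(env.job_done())"
```

```text
the job is handed in; nothing more can be done
None
```

The canister lid is open at its stop (about 1.9 rad in the last picture), with the canister standing where it was and its neighbours left alone; I handed the job in at about 11 s, and no verdict came back.

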